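# Open the spring clip over the batch board

### The job

Swing the keeper bar of the board holder down until it snaps in under its spring catch, so that the batch board is locked in. Then squeeze the spring clip wide open, take it off its parking stand and bring it down over the middle of the board's top edge, one jaw in front of the board and one behind, lapping well over the edge but not touching board or holder. Finish while you hold it there, gaping wide, so that a slip could be tucked in; do not let the clip go, and leave everything else standing where it is.

Things in the scene. Friction and masses are not known exactly. Their poses are not given: they have to be found in the camera images.
- holder: Fixed aluminium board holder, base 76 (x) by 196 (y) by 14 mm; origin under its centre, x to its back, z up. The board stands in a slot along y at x = 0, before a low back rest (top 48 mm up). Hinge post at y = +72 mm; spring catch (black block with a steel roller, top 47 mm up) at x = -35 to -12, y = -66 mm.
- keeper (a joint): Angle of the steel keeper bar, rad: 0 = shut, level, snapped in; grows to 1.25 as its free end swings up, in an upright plane along the holder's y, in front of the board. It stays where it is left. At about 0.11 it meets the spring catch; some 5 N (up to 10) down on its tab takes it through to the stop at 0, where the catch keeps it.
- keeper_hinge (a point): Point on the hinge axis of the keeper bar, 36 mm above the work surface; in the holder frame at x = -9, y = +72 mm. The axis is the holder's x axis.
- keeper_tab (a point): Centre of the upper face of the flat push tab (22 mm in x, 25 mm along the bar, rubber pad) at the free end of the keeper bar, 158 mm from the hinge. Shut, it lies at x = -9, y = -86 mm in the holder frame, 41 mm above the work surface. The bar is 10 by 10 mm in section.
- board_top (a point): Middle of the top edge of the loose white plastic batch board: 5 mm thick (x), 96 mm wide (y), 90 mm tall (z), upright in the holder's slot with about 1.5 mm of play. This point is 104 mm above the work surface. Frame: x through the board's thickness (to the back), y along the top edge, z up.
- stand: Fixed parking stand of the clip: foot 64 (x) by 72 (y) by 10 mm with a 5 mm thick (x), 50 mm wide (y) upright blade, top 63 mm above the work surface; the clip straddles the blade with its pivot 6 mm above the blade's top. Origin at the centre of the underside.
- clip_pivot (a point): Pivot of the grey spring clip (80 g), parked 69 mm up. x across the clip (squeezing direction), y along the pivot, z up; parked as the stand's x and y. Two flat handles 26 mm wide (y) rise 46 mm above the pivot; two jaws hang 52 mm below it, the space between them clear to 6 mm below it. Squeezed, each half turns 0.22 rad: this frame tilts with the -x half, the point stays midway.
- clip_jaw (a joint): Opening of the clip, rad: 0 = shut (jaw tips 5 mm apart, handles' outer faces 49 mm apart at the top), 0.44 = wide open at its stop (tips 28 mm apart, handles parallel, 30 mm over their outer faces). A spring shuts it: 4 N (shut) to 8 N (wide open) at the handles' upper ends, more lower down; a grip of 20 to 40 N holds it at the stop.
- jaw_tip_a (a point): Inner face of the rubber jaw tip on the clip's -x half, 2 mm above the tip's lower end (50 mm below the pivot when wide open).
- jaw_tip_b (a point): The same point on the clip's +x half.
- finished_bottle: Bystander: full bottle, 69 mm across, 269 mm tall; origin under its centre.
- sample_jar: Bystander: small jar, 64 mm across, 94 mm tall; origin under its centre.
- cap_1: Bystander: white bottle cap, 31 mm across, 20 mm tall; origin under its centre.
- cap_3: Bystander: a second cap of the same kind.
Things that resemble listed ones, but are neither listed nor needed, are in the scene too. What is shaped like the stand but orange or red is not meant.

How it is judged:
By the outcome, as a careful person would: the job done as asked, in the order asked, and still so for the second after the job is handed in, while the arm keeps its last pose, push and grip.
It also fails if it takes over 64 s, if anything falls off the work surface, if the arm or the gripper's body presses on something with over 40 N, if the wrist force passes 120 N, or if a joint passes its speed limit or range.

### The arm

A 6-joint arm with a two-finger parallel gripper is mounted at the origin on a cart in front of the work surface, level with it; the furniture and walls round the work are solid. World frame = base frame: x ahead of the robot, y to its left, z up, the work surface at z = 0. Lengths are in m, angles in rad, forces in N, time in s.
With the tool pointing down it reaches from about 0.375 to 0.9 m from the base axis. Payload 3.1 kg.
Tool frame: the origin (TCP) lies at the centre of the arm's flange, where the gripper is bolted on; the fingertips stand 173 mm ahead of it and the grasp point (between the pads) lies 155 mm ahead of it; z points along the fingers, x is the direction in which the jaws open and shut, and the axes are right-handed (so a half turn about z gives the same grasp; the last joint's range is limited). The gripper opens to 85 mm and grips with 20 to 120 N. Pads are 22 mm wide; open, the fingers measure 114 mm over their backs; the gripper's body (76 mm by 85 mm) begins 54 mm behind the grasp point. The pads swing forward as they close: fully open they stand 13 mm farther back than shut.
Start: joints at [0.961, 0.527, 1.433, -0, 1.181, -0.178], TCP at [0.262, 0.568, 0.405] pointing down, gripper open.
Joint ranges: [-3.08, 3.08], [-0.75, 2.2], [0.22, 2.44], [-1.43, 4.57], [0, 2.65], [-2.85, 2.85]. Speed limits (rad/s): [2.79, 2.79, 3.14, 3.14, 3.14, 3.14].

### API

Orientations are given as a unit quaternion [x, y, z, w].
In Python, from station import manip gives the robot as it stands.
- The arm moves only by the shell command python3 -m jog 'ROWS' [OPENING] [FORCE]. ROWS is JSON, a list that holds one entry, the list of rows, each a list of 4 numbers: the shift along the world's x, y, z in mm, then the turn about the world's z in degrees. A call has exactly 8 rows; each row shifts and turns the commanded pose from where the row before left it; what a row does not reach is not made up. A row lasts 1/8 s, in which the tool goes at most 62.5 mm and 10.7 degrees, less where a joint would pass 70% of its speed; a pose out of reach is approached as far as the arm can. A call is refused whole if a number of a shift passes 62.5 or a number of a turn 10.7, either way. A call with a gripper value outside its range is refused whole. OPENING is the opening in per cent of the stroke, from 0 (shut) to 100 (fully open), set as the call begins (- or left out, the last holds). The fingers move at their own pace and stop on an object; FORCE is the grip in N (left out, the last holds). Time passes only in rows, so rows that do not move let the fingers close, or fill a call up. It gives the time, the measured TCP pose, the force and the opening at its end, in the units of the state.
- manip.sense(): the state, without advancing time (a new reading comes with each control period).
- manip.snapshot(name): name is "scene" or "top"; returns the picture (420x560x3 uint8, red, green, blue); there is no depth.
- manip.camera_info(name): a dict with "fx", "fy", "cx", "cy" (pixels), "k1" (the pictures are not rectified: a ray, as slopes to the right and down, at radius r is drawn at 1 + k1 r^2 times it, then the intrinsics apply), "R" (3x3) and "t" (3): a world point X has camera coordinates R X + t. Camera axes: x right, y down, z forward; pixel columns grow to the right and rows downward; lengths in m; the calibration is good to about 2 mm. A picture is of the moment at which its call begins. camera_info takes no time and is no camera call.
- manip.sign_off(): hands the job in, once; it reports no verdict.
The state is a dict: "t": time; "q": joint angles; "qd": joint speeds; "tau": joint torques, N m; "tcp_pos": TCP position; "tool_rot": TCP orientation; "force": force on the tool from outside, world axes, zero at the start; "ft_torque": the same for the moment, N m; "finger_gap": opening from 0.0 (shut) to 1.0 (fully open).
Only numpy, scipy, OpenCV 4.12 (cv2) and the standard library are available. Lean on these libraries where they do the work, as an engineer would, in place of code of your own. Each camera call takes 0.05 s, during which the arm holds its last target. There are 200 camera calls.

## Working session

There is one attempt and no reset: what is moved stays moved. The work goes in short steps, Python scripts to look and compute and a shell command to move; the robot and the scene stay as the last step left them, time stands still between calls to the robot, and variables do not carry over. Pictures are saved under pics/ and viewed, about 8 in all and at most 12, crops included, and the job is handed in when it is done.

```bash
ls; mkdir -p pics
cat > h.py <<'E'
import numpy as np, cv2
from station import manip
def cam(n):
    c=manip.camera_info(n); return c,np.array(c["R"]),np.array(c["t"])
def ray(n,u,v):
    c,R,t=cam(n); K=np.array([[c["fx"],0,c["cx"]],[0,c["fy"],c["cy"]],[0,0,1]])
    p=cv2.undistortPoints(np.array([[[u,v]]],float),K,np.array([c["k1"],0,0,0,0.]),None,None,None) if 0 else None
    x=np.array([(u-c["cx"])/c["fx"],(v-c["cy"])/c["fy"]]); s=x.copy()
    for _ in range(30): s=x/(1+c["k1"]*(s@s))
    return -R.T@t, R.T@np.array([s[0],s[1],1])
def onz(n,u,v,z):
    o,d=ray(n,u,v); return o+d*(z-o[2])/d[2]
def tri(u1,v1,u2,v2):
    o1,d1=ray("scene",u1,v1);o2,d2=ray("top",u2,v2)
    a=np.linalg.lstsq(np.stack([d1,-d2],1),o2-o1,rcond=None)[0]
    p,q=o1+a[0]*d1,o2+a[1]*d2; return (p+q)/2,np.linalg.norm(p-q)
def proj(n,X):
    c,R,t=cam(n); p=R@np.array(X,float)+t; s=p[:2]/p[2]; s=s*(1+c["k1"]*(s@s))
    return np.array([c["fx"]*s[0]+c["cx"],c["fy"]*s[1]+c["cy"]])
def snap(n,f):
    im=manip.snapshot(n)[:,:,::-1].copy(); cv2.imwrite("pics/"+f,im); return im
E
python3 - <<'E'
from h import *
a=snap("scene","s0.png");b=snap("top","t0.png")
for n in("scene","top"):
    c,R,t=cam(n);print(n,c["fx"],c["k1"],-R.T@t,R[2])
print(manip.sense())
E
```

```text
pics
scene 395.66290810147206 -0.11244906651159484 [ 0.11573046 -0.52161852  0.71488628] [ 0.54563739  0.43766212 -0.71465496]
top 487.24170255046533 -0.024499991444712862 [ 0.54227801 -0.13703224  0.96526331] [ 0.04284946 -0.00873379 -0.99904336]
{'t': 0.1, 'q': array([ 9.60528800e-01,  5.28369451e-01,  1.43378187e+00,  6.95972890e-06,
        1.18143459e+00, -1.78525380e-01]), 'qd': array([-0.00063058, -0.00197075, -0.00270012,  0.00025761,  0.00068628,
       -0.00038651]), 'tau': array([ 3.02253584e-04, -4.43307889e+01, -1.78586197e+01, -2.62234471e-04,
        3.92264163e-03, -3.86558071e-06]), 'tcp_pos': array([0.26133621, 0.56739134, 0.403831  ]), 'tool_rot': array([ 8.42156374e-01,  5.39232462e-01, -9.22639888e-04,  3.76855698e-04]), 'force': array([-0.0746115 , -0.28148789, -0.20203471]), 'ft_torque': array([ 0.01705782, -0.03779408, -0.01524469]), 'finger_gap': 1.0034676490653804}
```

View pics/s0.png

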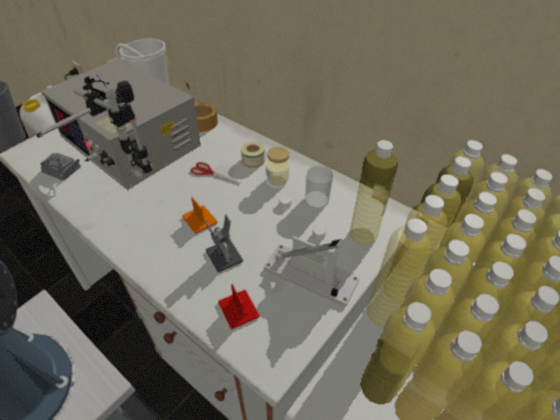

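View pics/t0.png

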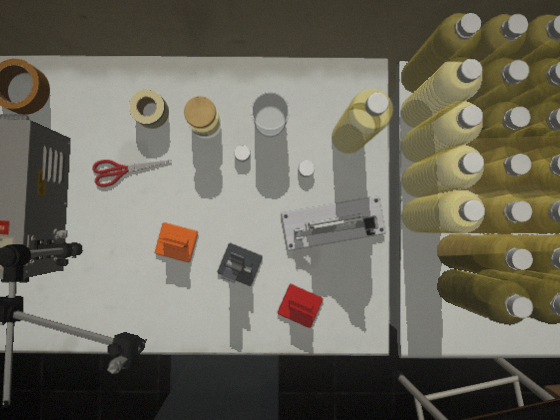

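Candidates for the stand: dark grey at top (240,263) / scene (223,245); orange (177,243), red (300,305), and a dark block at scene (60,165). The dark grey one in the middle carries the clip; I'll confirm this in enlarged crops.

Run:
```python
from h import *
a=cv2.imread("pics/s0.png");b=cv2.imread("pics/t0.png")
r=lambda i,x,y,w,h,s:cv2.resize(i[y:y+h,x:x+w],None,fx=s,fy=s,interpolation=cv2.INTER_CUBIC)
cv2.imwrite("pics/c1.png",r(a,195,205,170,110,4.7))
cv2.imwrite("pics/c2.png",r(b,215,185,175,110,4.5))
```

```text
(no output)
```

View pics/c1.png

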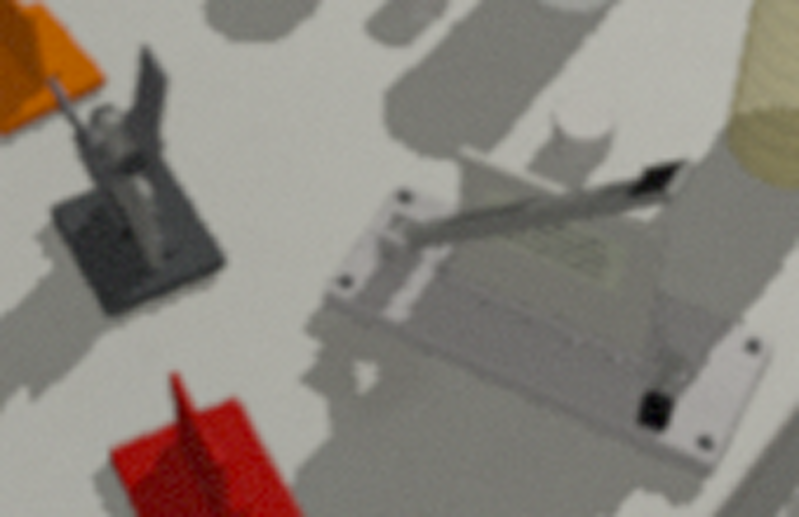

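View pics/c2.png

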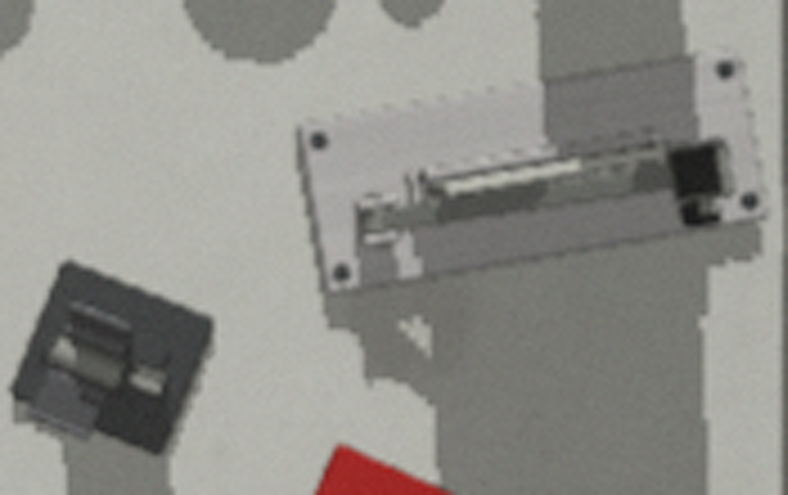

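Crops: the dark grey stand (c2 foot corners (68,262),(213,320),(160,453),(12,392)) carries the clip. The holder's four screws are at c2 (318,140),(341,272),(725,69),(750,201). The keeper is raised with its black tab at c1 (660,177) / c2 (698,170), and the black catch is below it.

```bash
cat > m.py <<'E'
from h import *
np.set_printoptions(precision=4,suppress=True)
S=lambda u,v:(195+(u+.5)/4.7-.5,205+(v+.5)/4.7-.5); T=lambda u,v:(215+(u+.5)/4.5-.5,185+(v+.5)/4.5-.5)
sc=[((405,195),(318,140)),((345,281),(341,272)),((752,345),(725,69)),((705,441),(750,201))]
P=[];
for s,t in sc:
    p,e=tri(*S(*s),*T(*t)); q=onz("top",*T(*t),.014); w=onz("scene",*S(*s),.014); P.append((q+w)/2); print("screw",p,e,q,w)
P=np.array(P); C=P.mean(0); d=(P[0]+P[1]-P[2]-P[3]); psi=np.arctan2(-d[0],d[1]); d2=P[0]+P[2]-P[1]-P[3]
print("holder",C,"yaw",np.degrees(psi),np.degrees(np.arctan2(d2[1],d2[0])), np.linalg.norm(d)/2,np.linalg.norm(d2)/2)
def H(p): c,s=np.cos(psi),np.sin(psi); return np.array([C[0]+c*p[0]-s*p[1],C[1]+s*p[0]+c*p[1],p[2]])
print("tab tri",tri(*S(660,177),*T(698,170)))
for th in np.arange(.2,1.0,.1):
    # tab centre at (158 along,5 above)
    y=72-158*np.cos(th)+5*-np.sin(th)*-1; z=36+158*np.sin(th)+5*np.cos(th); X=H(np.array([-9,y,z])/1000)
    s=proj("scene",X);t=proj("top",X);print(round(th,2),X,((s-[195,205])*4.7),((t-[215,185])*4.5))
for n,X in(("btop",[0,0,.104]),("bL",[0,.048,.104]),("bR",[0,-.048,.104]),("catch",[-.0235,-.066,.047])):
    X=H(X);print(n,X,(proj("scene",X)-[195,205])*4.7,(proj("top",X)-[215,185])*4.5)
F=np.array([onz("top",*T(*p),.010) for p in((68,262),(213,320),(160,453),(12,392))])
f=F.mean(0); yv=F[0]-F[1]+F[3]-F[2]; print("stand",f,"y-axis yaw",np.degrees(np.arctan2(-yv[0],yv[1])),np.linalg.norm(F-np.roll(F,-1,0),axis=1))
G=np.array([onz("scene",*S(*p),.010) for p in((150,150),(225,262),(110,313),(53,212))]);print("stand scene corners",G)
print(F)
E
python3 m.py
```

```text
screw [ 0.5659 -0.1729  0.0151] 0.0004913931320457205 [ 0.5661 -0.1731  0.014 ] [ 0.5665 -0.1722  0.014 ]
screw [ 0.5087 -0.1832  0.0142] 0.0008549144289100904 [ 0.509  -0.1835  0.014 ] [ 0.5085 -0.1828  0.014 ]
screw [ 0.5982 -0.3499  0.0139] 0.00127357452693783 [ 0.5985 -0.3504  0.014 ] [ 0.5976 -0.3494  0.014 ]
screw [ 0.5409 -0.3606  0.0152] 0.0008806075731456054 [ 0.5411 -0.3613  0.014 ] [ 0.5413 -0.36    0.014 ]
holder [ 0.5536 -0.2666  0.014 ] yaw 10.263861317988548 10.506088251466727 0.18028162062057593 0.05815411510079228
tab tri (array([ 0.5528, -0.3107,  0.1459]), np.float64(0.00027260970432920156))
0.2 [ 0.5593 -0.3487  0.0723] [721.9106 321.8413] [751.1567 154.93  ]
0.3 [ 0.5585 -0.3444  0.0875] [717.1725 296.4421] [749.3663 156.1426]
0.4 [ 0.5575 -0.3386  0.1021] [708.7556 269.7207] [743.5039 158.0626]
0.5 [ 0.5562 -0.3314  0.1161] [696.6396 241.9926] [733.4287 160.7031]
0.6 [ 0.5546 -0.3229  0.1293] [680.8712 213.6128] [719.0556 164.0671]
0.7 [ 0.5529 -0.3131  0.1416] [661.5699 184.9701] [700.3652 168.1449]
0.8 [ 0.5509 -0.3021  0.1528] [638.9313 156.4784] [677.4154 172.913 ]
0.9 [ 0.5487 -0.2901  0.1629] [613.2268 128.5664] [650.35   178.3327]
btop [ 0.5536 -0.2666  0.104 ] [560.6725 186.7136] [562.2249 166.3989]
bL [ 0.545  -0.2193  0.104 ] [460.0558 145.0011] [442.2098 187.1842]
bR [ 0.5621 -0.3138  0.104 ] [664.9733 229.8772] [681.889  145.6559]
catch [ 0.5422 -0.3357  0.047 ] [666.7434 365.9835] [706.0931 196.4459]
stand [ 0.4714 -0.0851  0.01  ] y-axis yaw -21.562588728222437 [0.0679 0.0619 0.0694 0.0612]
stand scene corners [[ 0.5109 -0.054   0.01  ]
 [ 0.4833 -0.1299  0.01  ]
 [ 0.4277 -0.1088  0.01  ]
 [ 0.4525 -0.0452  0.01  ]]
[[ 0.5123 -0.065   0.01  ]
 [ 0.4876 -0.1282  0.01  ]
 [ 0.43   -0.1058  0.01  ]
 [ 0.4558 -0.0414  0.01  ]]
```

```bash
cat >> m.py <<'E'
print("=====")
for z in(.404,.231):print("tool",proj("scene",[.2613,.5674,z]),proj("top",[.2613,.5674,z]))
print("bottle top",tri(383,148,377,102),"base",onz("scene",365,235,0.0), onz("top",352,140,0))
print("box corners top img@.2",onz("top",70,135,.2),onz("top",68,270,.2), "scene front-low corner",onz("scene",128,185,0),onz("scene",60,165,0.01))
print("box top corner", onz("scene",122,130,.2),tri(199,93,70,135))
yaw=np.radians(-21.56);x=np.array([np.cos(yaw),np.sin(yaw),0]);y=np.array([-x[1],x[0],0]);p=np.array([.4714,-.0851,0])
for sx in(-1,1):
  for sy in(-1,1):
    X=p+x*.0245*sx+y*.013*sy+[0,0,.115];print(sx,sy,X,(proj("scene",X)-[195,205])*4.7,(proj("top",X)-[215,185])*4.5)
E
python3 m.py|sed -n '/=====/,$p'
```

```text
=====
tool [-57.4015  51.8302] [-336.4295  461.7873]
tool [-26.1529 115.2519] [-200.7408  409.324 ]
bottle top (array([ 0.7275, -0.2962,  0.2575]), np.float64(0.004113231405003341)) base [ 0.7297 -0.3004 -0.    ] [ 0.719  -0.3061  0.    ]
box corners top img@.2 [0.6863 0.1758 0.2   ] [0.4735 0.1733 0.2   ] scene front-low corner [0.4766 0.2905 0.    ] [0.3944 0.5135 0.01  ]
box top corner [0.4816 0.2356 0.2   ] (array([0.676 , 0.1667, 0.2328]), np.float64(0.011944842821992267))
-1 -1 [ 0.4438 -0.0882  0.115 ] [ 75.6606 119.3375] [103.764  446.8993]
-1 1 [ 0.4534 -0.064   0.115 ] [52.7051 80.4185] [ 41.3172 421.515 ]
1 -1 [ 0.4894 -0.1062  0.115 ] [178.8739  78.7224] [151.6503 328.748 ]
1 1 [ 0.499 -0.082  0.115] [154.3346  41.3128] [ 89.321  303.4475]
```

Run:
```python
from h import *
a=cv2.imread("pics/s0.png");b=cv2.imread("pics/t0.png")
r=lambda i,x,y,w,h,s:cv2.resize(i[y:y+h,x:x+w],None,fx=s,fy=s,interpolation=cv2.INTER_CUBIC)
A=r(a,20,50,160,140,2.5);B=r(b,0,200,160,200,2.5);C=r(b,215,238,52,52,7.5);D=r(a,198,208,52,62,6)
im=np.zeros((600,800,3),np.uint8);im[:250,:400]=r(a,20,50,160,100,2.5);im[:250,400:800]=r(b,0,260,160,100,2.5)
c=r(b,215,240,57,50,7);d=r(a,198,210,57,50,7);im[250:600,:399]=c;im[250:600,400:799]=d
cv2.imwrite("pics/c3.png",im)
```

```text
(no output)
```

View pics/c3.png

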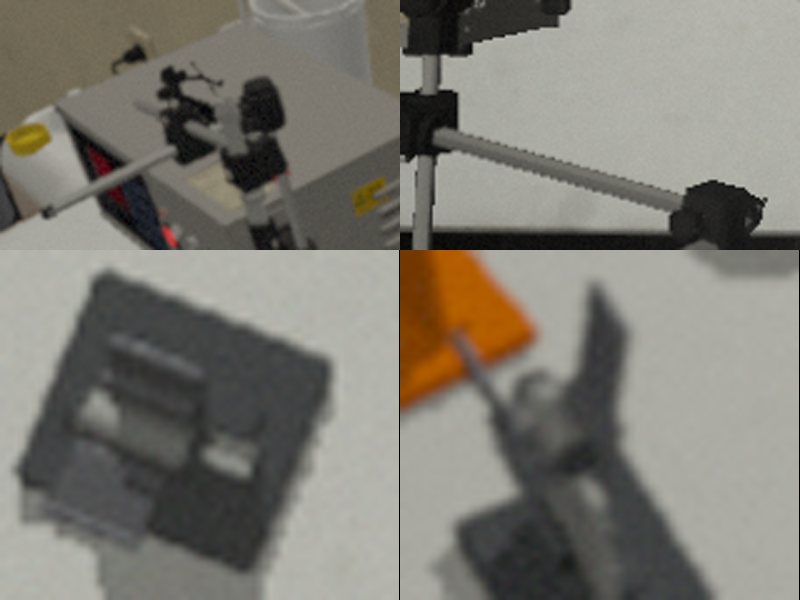

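Run:
```python
from h import *
np.set_printoptions(precision=4,suppress=True)
C=lambda U,V:(215+(U+.5)/7-.5,240+(V-249.5)/7-.5); D=lambda U,V:(198+(U-399.5)/7-.5,210+(V-249.5)/7-.5)
A=lambda U,V:(20+U/2.5,50+V/2.5);B=lambda U,V:((U-400)/2.5,260+V/2.5)
for n,c,d in(("back+",(110,340),(590,283)),("back-",(205,378),(628,330)),("front+",(40,510),(452,330)),):
    print(n,tri(*D(*d),*C(*c)))
for c in((110,340),(205,378),(40,510),(140,545)): print("z115",onz("top",*C(*c),.115))
for d in((590,283),(628,330),(452,330)): print("s z115",onz("scene",*D(*d),.115))
e1,e2=C(80,405),C(255,468);print("blade ends",onz("top",*e1,.063),onz("top",*e2,.063))
for s in((265,100),(255,160),(190,130),(45,212),(140,105)):
  for t in((715,210),(430,120),(435,20),(560,5)):
    p,e=tri(*A(*s),*B(*t))
    if e<.03: print("tripod",s,t,p,e)
```

```text
back+ (array([ 0.4983, -0.0733,  0.1083]), np.float64(0.0008401453648999182))
back- (array([ 0.4894, -0.0976,  0.1113]), np.float64(0.00012571716000627555))
front+ (array([ 0.4563, -0.0568,  0.111 ]), np.float64(0.0001521845468709919))
z115 [ 0.4989 -0.0741  0.115 ]
z115 [ 0.4897 -0.0978  0.115 ]
z115 [ 0.4567 -0.0572  0.115 ]
z115 [ 0.4483 -0.0821  0.115 ]
s z115 [ 0.4937 -0.0779  0.115 ]
s z115 [ 0.4871 -0.1001  0.115 ]
s z115 [ 0.454  -0.0598  0.115 ]
blade ends [ 0.4791 -0.0625  0.063 ] [ 0.4629 -0.1088  0.063 ]
tripod (265, 100) (715, 210) [0.4074 0.023  0.4061] 0.0035756517754145963
tripod (265, 100) (435, 20) [0.4904 0.1944 0.3148] 0.012367371770629307
tripod (255, 160) (715, 210) [0.3962 0.0361 0.3616] 0.004979286900870373
tripod (255, 160) (435, 20) [0.4843 0.2303 0.2454] 0.01219569875944756
tripod (190, 130) (430, 120) [0.4307 0.2045 0.3091] 0.002779942438033813
```

```bash
python3 - <<'E'
from h import *
np.set_printoptions(precision=3,suppress=True)
for n,s,t in(("rod1 end",(38,135),(6,405)),("clampA",(94,103),(11,308)),("clampA2",(90,90),(11,258)),("head",(126,92),(126,343)),("headlow",(122,115),(122,345)),("hang",(143,165),(118,365)),("rod2 back",(76,91),(75,248)),("clampR",(120,112),(75,248)),("clampB",(104,110),(11,308)),("x",(104,110),(11,258)),("hang2",(143,165),(60,240)),("head3",(126,92),(75,248))):
    p,e=tri(*s,*t);print(n,p,round(e,4))
E
python3 -m jog '[[[0,0,62,0],[0,0,62,0],[0,0,62,0],[0,0,50,0],[0,0,40,0],[0,0,0,0],[0,0,0,0],[0,0,0,0]]]' 0 30
```

```text
rod1 end [0.299 0.214 0.298] 0.0007
clampA [0.429 0.209 0.306] 0.0055
clampA2 [0.471 0.231 0.306] 0.0674
head [0.407 0.024 0.402] 0.004
headlow [0.396 0.041 0.358] 0.001
hang [0.374 0.043 0.272] 0.0702
rod2 back [0.45  0.144 0.348] 0.1467
clampR [0.485 0.155 0.275] 0.0656
clampB [0.435 0.209 0.289] 0.0162
x [0.48  0.253 0.245] 0.0356
hang2 [0.515 0.244 0.069] 0.004
head3 [0.492 0.132 0.326] 0.0546
t: 1.1
tcp_pos: [0.2617, 0.5678, 0.6783]
tool_rot: [0.842, 0.539, -0.002, 0.001]
force: [-0.1, -0.6, 0.4]
finger_gap: -0.004
```

```bash
python3 -m jog '[[[20,-46,5,-7],[20,-46,5,-7],[20,-46,5,-7],[20,-46,5,-7],[20,-46,5,-7],[20,-46,5,-7],[20,-46,5,-7],[20,-46,5,-6]]]' && python3 -m jog '[[[5,-50,0,0],[5,-50,0,0],[5,-50,0,0],[5,-50,0,0],[8,-50,0,0],[8,-50,0,0],[10,-50,0,0],[10,-50,0,0]]]'
```

```text
t: 2.1
tcp_pos: [0.4221, 0.1981, 0.7195]
tool_rot: [0.996, 0.088, -0.001, 0.0]
force: [0.7, -0.2, -0.1]
finger_gap: 0.003
t: 3.1
tcp_pos: [0.4777, -0.2022, 0.7193]
tool_rot: [0.996, 0.089, -0.001, -0.001]
force: [0.7, 0.4, 0.8]
finger_gap: -0.003
```

```bash
python3 -m jog '[[[15,-24,-30,0],[15,-24,-50,0],[15,-24,-55,0],[15,-24,-55,0],[15,-24,-55,0],[0,0,-55,0],[0,0,-40,0],[0,0,-19,0]]]'
cat > tab.py <<'E'
from m import H,np
print()
for th in(.8,.72,.6,.5,.4,.3,.2,.15,.11,.05,0):
    a=158+5
    y=72-a*np.cos(th)+5*np.sin(th); z=36+a*np.sin(th)+5*np.cos(th)
    p=H(np.array([-9,y,z])/1000); print(th,p[:2],"tcp z",p[2]+.173)
E
python3 tab.py | sed -n '/^$/,$p'
```

```text
t: 4.1
tcp_pos: [0.5513, -0.3196, 0.3569]
tool_rot: [0.996, 0.089, -0.003, -0.003]
force: [0.6, -0.5, 0.3]
finger_gap: 0.001

0.8 [ 0.5515 -0.3055] tcp z 0.329412576363358
0.72 [ 0.5532 -0.3147] tcp z 0.3202387301770546
0.6 [ 0.5554 -0.3269] tcp z 0.30516340123793917
0.5 [ 0.557  -0.3357] tcp z 0.29153427560193695
0.4 [ 0.5583 -0.3431] tcp z 0.27708049476632446
0.3 [ 0.5594 -0.3491] tcp z 0.26194647613142635
0.2 [ 0.5602 -0.3535] tcp z 0.2462834338088012
0.15 [ 0.5605 -0.3552] tcp z 0.23830227098287687
0.11 [ 0.5607 -0.3562] tcp z 0.23186364352624295
0.05 [ 0.5609 -0.3573] tcp z 0.2221403558930954
0 [ 0.5609 -0.3577] tcp z 0.214
```

```bash
python3 -m jog '[[[1,0,-14,0],[1,0,-13,0],[1,-3,-10,0],[1,-4,-8,0],[1,-4,-8,0],[0,-4,-8,0],[1,-4,-8,0],[0,-4,-8,0]]]' && python3 -m jog '[[[1,-3,-8,0],[0,-2,-8,0],[1,-2,-8,0],[0,-2,-8,0],[1,-1,-8,0],[0,0,0,0],[0,0,0,0],[0,0,0,0]]]'
```

```text
t: 5.1
tcp_pos: [0.5585, -0.3436, 0.2841]
tool_rot: [0.996, 0.089, -0.0, -0.0]
force: [0.1, -0.1, 0.8]
finger_gap: 0.003
t: 6.1
tcp_pos: [0.5616, -0.3534, 0.2451]
tool_rot: [0.996, 0.089, 0.0, 0.0]
force: [0.2, -0.2, 0.4]
finger_gap: -0.003
```

```bash
python3 - <<'E'
from h import *
a=snap("scene","s1.png");b=snap("top","t1.png")
r=lambda i,x,y,w,h,s:cv2.resize(i[y:y+h,x:x+w],None,fx=s,fy=s,interpolation=cv2.INTER_CUBIC)
cv2.imwrite("pics/c4.png",np.hstack([r(a,240,180,130,140,3.07),r(b,270,170,130,140,3.07)]))
E
python3 -m jog '[[[0,-1,-5,0],[0,-1,-5,0],[0,0,-4,0],[0,0,-4,0],[0,0,-3,0],[0,0,0,0],[0,0,0,0],[0,0,0,0]]]'
```

```text
t: 7.2
tcp_pos: [0.5613, -0.355, 0.2233]
tool_rot: [0.996, 0.089, -0.0, -0.001]
force: [-0.4, -0.3, 1.0]
finger_gap: 0.001
```

View pics/c4.png

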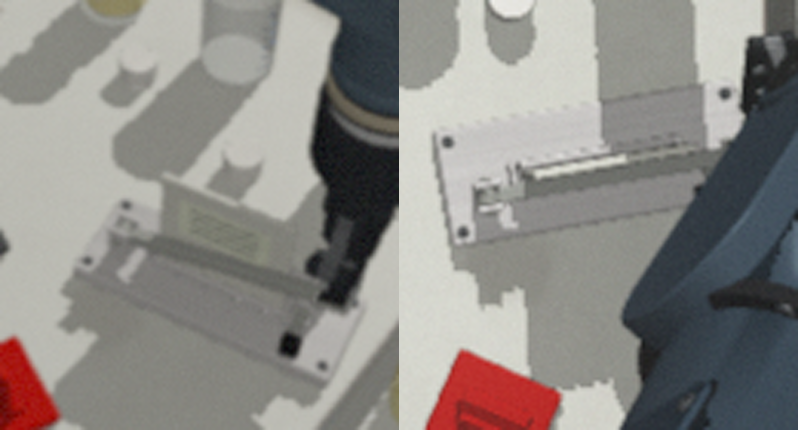

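The bar has come down under the fingertips (its tab is at crop (335,300)), and board and holder are undisturbed. I'll keep pushing through the catch.

```bash
python3 -m jog '[[[0,0,-2,0],[0,0,-2,0],[0,0,-1,0],[0,0,-1,0],[0,0,-1,0],[0,0,0,0],[0,0,0,0],[0,0,0,0]]]'
```

```text
t: 8.2
tcp_pos: [0.5616, -0.3554, 0.2167]
tool_rot: [0.996, 0.089, 0.0, 0.0]
force: [0.6, 0.2, 0.4]
finger_gap: 0.002
```

```bash
python3 -m jog '[[[0,0,-1,0],[0,0,-1,0],[0,0,-1,0],[0,0,-1,0],[0,0,-1,0],[0,0,-1,0],[0,0,0,0],[0,0,0,0]]]'
```

```text
t: 9.2
tcp_pos: [0.5616, -0.3553, 0.2134]
tool_rot: [0.996, 0.09, 0.0, 0.0]
force: [-4.4, 2.5, 14.2]
finger_gap: -0.0
```

```bash
python3 -m jog '[[[0,0,-1,0],[0,0,-1,0],[0,0,0,0],[0,0,0,0],[0,0,0,0],[0,0,0,0],[0,0,0,0],[0,0,0,0]]]' && python3 -m jog '[[[0,0,10,0],[0,0,20,0],[0,0,40,0],[0,0,60,0],[-20,20,60,0],[-20,40,60,0],[-20,50,50,0],[0,50,40,0]]]' 100
python3 - <<'E'
from h import *
a=snap("scene","s2.png");b=snap("top","t2.png")
r=lambda i,x,y,w,h,s:cv2.resize(i[y:y+h,x:x+w],None,fx=s,fy=s,interpolation=cv2.INTER_CUBIC)
cv2.imwrite("pics/c5.png",np.hstack([r(a,255,205,110,110,3.6),r(b,275,180,115,110,3.6)]))
E
```

```text
t: 10.2
tcp_pos: [0.5617, -0.3553, 0.2129]
tool_rot: [0.996, 0.09, 0.0, 0.0]
force: [-4.8, 3.4, 20.4]
finger_gap: -0.006
t: 11.2
tcp_pos: [0.5076, -0.2108, 0.5291]
tool_rot: [0.996, 0.088, 0.0, 0.0]
force: [1.0, 0.1, -0.9]
finger_gap: 0.998
```

View pics/c5.png

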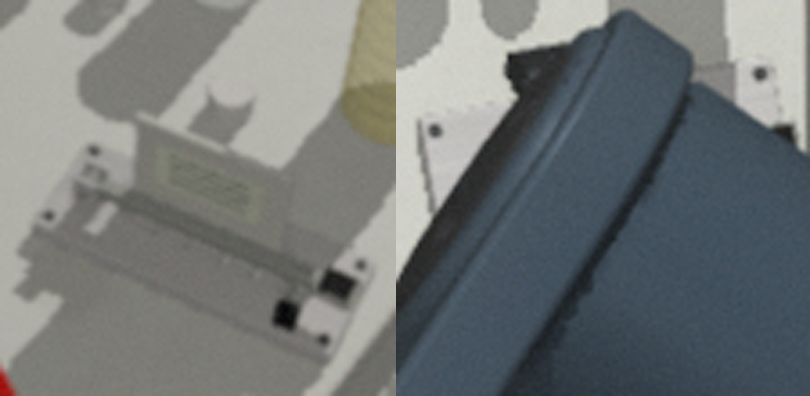

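Shut tab shows at scene ≈(349,284), level beside the catch; I'll check it against the prediction and go to above the clip.

```bash
python3 - <<'E' | sed -n '/^$/,$p'
from m import *
print()
for th in(0,.05,.11):
    y=72-158*np.cos(th)+5*np.sin(th); z=36+158*np.sin(th)+5*np.cos(th); print(th,proj("scene",H(np.array([-9,y,z])/1000)))
im=cv2.imread("pics/s2.png")[270:298,335:366]; m=(im.max(2)<45).astype(np.uint8)
n,l,s,c=cv2.connectedComponentsWithStats(m); print([(s[i,4],c[i]+[335,270]) for i in range(1,n) if s[i,4]>8])
E
python3 -m jog '[[[-5,20,0,-6],[-5,20,-20,-6],[-5,20,-20,-6],[-5,20,-20,-6],[-5,20,-25,-7.6],[-3,17,-25,0],[0,0,0,0],[0,0,0,0]]]'
```

```text
0 [348.345  283.2188]
0.05 [348.6829 280.9314]
0.11 [348.8499 278.0519]
[(np.int32(34), array([348.2353, 283.5   ])), (np.int32(12), array([335.4167, 292.    ]))]
t: 12.3
tcp_pos: [0.4816, -0.0957, 0.4175]
tool_rot: [0.983, -0.185, 0.001, 0.0]
force: [0.3, -0.7, 0.4]
finger_gap: 1.003
```

The keeper matches angle 0: measured row 283.5, predicted 283.2. Now descending over the clip.

```bash
python3 -m jog '[[[-4,9,-20,0],[-4,8,-20,0],[0,0,-20,0],[0,0,-20,0],[0,0,-15,0],[0,0,0,0],[0,0,0,0],[0,0,0,0]]]'
python3 - <<'E'
from h import *
a=snap("scene","s3.png")
r=lambda i,x,y,w,h,s:cv2.resize(i[y:y+h,x:x+w],None,fx=s,fy=s,interpolation=cv2.INTER_CUBIC)
cv2.imwrite("pics/c6.png",r(a,170,150,110,130,4.5))
E
```

```text
t: 13.3
tcp_pos: [0.4734, -0.0782, 0.3229]
tool_rot: [0.983, -0.185, 0.001, 0.0]
force: [0.3, 0.4, -0.9]
finger_gap: 0.999
```

View pics/c6.png

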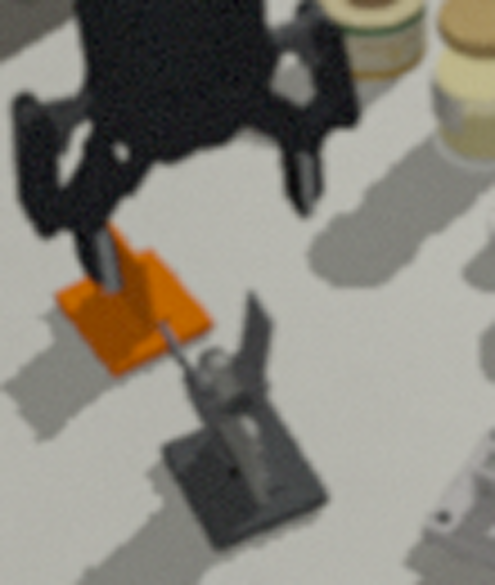

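The fingers (crop (100,285) and (302,210)) straddle the clip handles ((165,325) and (258,300)). Descending.

```bash
python3 -c "
from h import *
print((proj('scene',[.4734,-.0782,.163])-[170,150])*4.5,(proj('scene',[.4734,-.0782,.115])-[170,150])*4.5)"
python3 -m jog '[[[0,0,-15,0],[0,0,-15,0],[0,0,-12,0],[0,0,-12,0],[0,0,-10,0],[0,0,-7,0],[0,0,0,0],[0,0,0,0]]]'
```

```text
[204.77695035 240.12786811] [215.73358995 314.21780279]
t: 14.35
tcp_pos: [0.4731, -0.0778, 0.2511]
tool_rot: [0.983, -0.185, 0.0, 0.0]
force: [-0.0, 0.9, -0.5]
finger_gap: 1.0
```

```bash
python3 -m jog '[[[0,0,0,0],[0,0,0,0],[0,0,0,0],[0,0,0,0],[0,0,0,0],[0,0,0,0],[0,0,0,0],[0,0,0,0]]]' 0 32
python3 - <<'E'
from h import *
a=snap("scene","s4.png")
r=lambda i,x,y,w,h,s:cv2.resize(i[y:y+h,x:x+w],None,fx=s,fy=s,interpolation=cv2.INTER_CUBIC)
cv2.imwrite("pics/c7.png",r(a,190,190,80,90,6))
E
```

```text
t: 15.35
tcp_pos: [0.4738, -0.0781, 0.2529]
tool_rot: [0.983, -0.185, 0.002, 0.0]
force: [-0.7, 0.1, 13.5]
finger_gap: 0.346
```

View pics/c7.png

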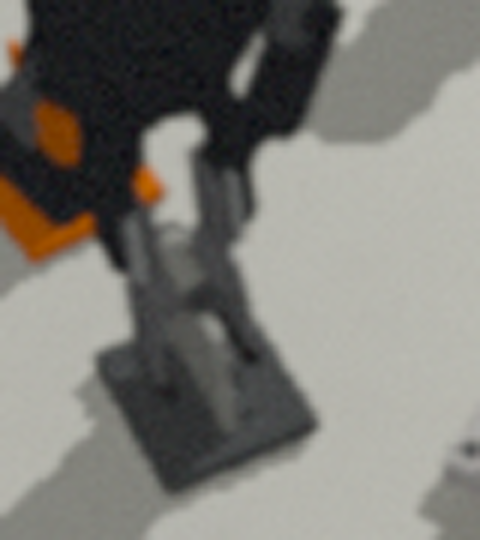

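Clip is squeezed fully (29.4 mm across the handles, jaws spread clear of the blade). Lifting.

```bash
python3 -m jog '[[[0,0,3,0],[0,0,5,0],[0,0,8,0],[0,0,12,0],[0,0,20,0],[0,0,22,0],[0,0,25,0],[0,0,25,0]]]' && python3 -m jog '[[[0,0,10,0],[0,0,0,0],[0,0,0,0],[0,0,0,0],[0,0,0,0],[0,0,0,0],[0,0,0,0],[0,0,0,0]]]'
python3 - <<'E'
from h import *
a=snap("scene","s5.png");b=snap("top","t5.png")
r=lambda i,x,y,w,h,s:cv2.resize(i[y:y+h,x:x+w],None,fx=s,fy=s,interpolation=cv2.INTER_CUBIC)
cv2.imwrite("pics/c8.png",np.hstack([r(a,190,150,80,110,5),r(b,205,220,80,110,5)]))
E
```

```text
t: 16.4
tcp_pos: [0.4727, -0.0777, 0.3723]
tool_rot: [0.983, -0.185, 0.0, 0.0]
force: [1.0, -0.7, -0.1]
finger_gap: 0.342
t: 17.4
tcp_pos: [0.473, -0.0778, 0.3809]
tool_rot: [0.983, -0.185, 0.0, 0.0]
force: [0.6, 0.1, -1.2]
finger_gap: 0.348
```

View pics/c8.png

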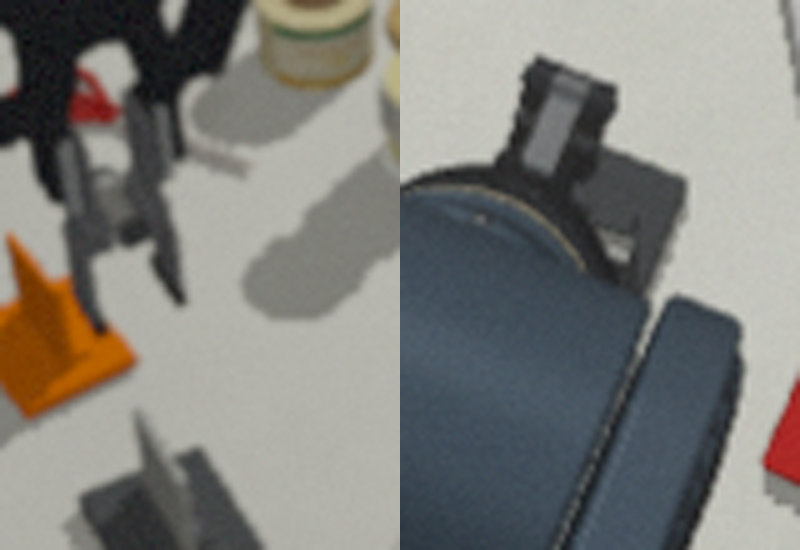

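```bash
python3 - <<'E' | sed -n '/^$/,$p'
from m import *
print()
yaw=np.radians(-21.3);x=np.array([np.cos(yaw),np.sin(yaw),0]);y=np.array([-x[1],x[0],0])
p=np.array([.473,-.0778,.197])
c=lambda X:(proj("scene",X)-[190,150])*5
for sx in(-1,1):
  for sy in(-1,0,1): print(sx,sy,c(p+x*.0155*sx+y*.013*sy-[0,0,.052]),"handle top",c(p+x*.015*sx+y*.013*sy+[0,0,.046]))
print("pivot ends",c(p-y*.013),c(p+y*.013))
B=H(np.array([0,0,.104]));print("board",B, "delta mm",(B[:2]-[.473,-.0778])*1000,"turn",np.degrees(psi)+21.3)
# measured board ends in initial crops
for s,t in(((460,148),(445,190)),):print(tri(*S(*s),*T(*t)))
E
```

```text
-1 -1 [108.0426 332.6629] handle top [ 79.2268 146.1821]
-1 0 [ 95.3443 312.1241] handle top [ 65.7313 125.8043]
-1 1 [ 82.9135 291.9992] handle top [ 52.5533 105.8925]
1 -1 [179.1091 305.2635] handle top [155.0162 119.6151]
1 0 [165.8469 285.2523] handle top [140.8369  99.7987]
1 1 [152.8571 265.6395] handle top [126.9827  80.4295]
pivot ends [130.2913 224.3857] [103.7217 184.3296]
board [ 0.5536 -0.2666  0.104 ] delta mm [  80.5882 -188.7761] turn 31.563861317988547
(array([ 0.5443, -0.2194,  0.104 ]), np.float64(0.0008982667328890842))
```

Predicted and seen tip/pivot pixels agree within ~1.5 px, so the clip's pose in the grip is known. Moving over the board.

```bash
python3 -m jog '[[[6,-15,0,2],[10,-25,0,4],[12,-28,0,5],[13,-30,0,5],[13,-30,0,5],[12,-28,0,5],[10,-23,0,4],[4.5,-10,0,1.6]]]' && python3 -m jog '[[[0,0,0,0],[0,0,0,0],[0,0,-5,0],[0,0,-5,0],[0,0,0,0],[0,0,0,0],[0,0,0,0],[0,0,0,0]]]'
python3 - <<'E'
from h import *
a=snap("scene","s6.png");b=snap("top","t6.png")
r=lambda i,x,y,w,h,s:cv2.resize(i[y:y+h,x:x+w],None,fx=s,fy=s,interpolation=cv2.INTER_CUBIC)
cv2.imwrite("pics/c9.png",r(a,265,160,110,110,5.4))
E
```

```text
t: 18.5
tcp_pos: [0.5538, -0.2681, 0.3807]
tool_rot: [0.996, 0.089, 0.0, 0.0]
force: [0.4, 0.7, -0.3]
finger_gap: 0.345
t: 19.5
tcp_pos: [0.5535, -0.2668, 0.3711]
tool_rot: [0.996, 0.089, 0.0, 0.0]
force: [0.5, 0.8, -2.0]
finger_gap: 0.343
```

View pics/c9.png

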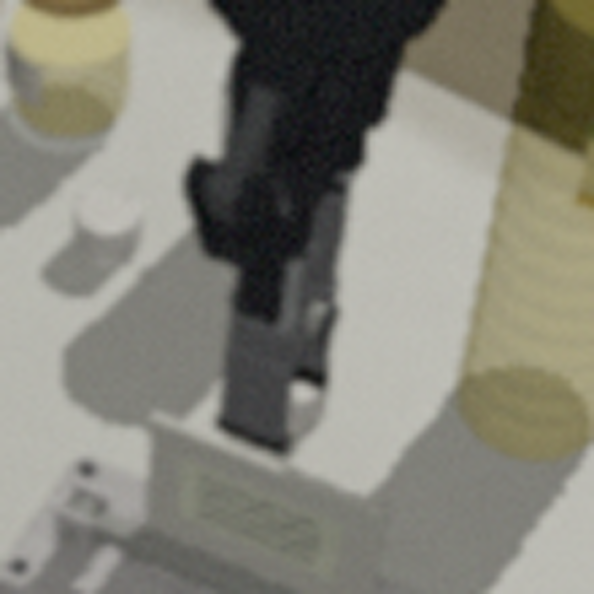

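Front jaw's lower end at crop (222,422)–(288,450), just above the board's top edge, which runs (150,415)–(380,495). Checking the numbers before descending.

```bash
python3 - <<'E' | sed -n '/^$/,$p'
from m import *
print()
c=lambda X:(proj("scene",X)-[265,160])*5.4
for z in(.133,.135,.137):
  for X in([-.0155,-.013],[-.0155,.013],[.0155,-.013]): print(z,X,c(H(np.array(X+[z]))))
for X in([0,.048],[0,-.048]):print("board",X,c(H(np.array(X+[.104]))))
E
python3 -m jog '[[[0,0,-5,0],[0,0,-5,0],[0,0,-5,0],[0,0,-5,0],[0,0,-5,0],[0,0,0,0],[0,0,0,0],[0,0,0,0]]]'
```

```text
0.133 [-0.0155, -0.013] [287.0049 448.9398]
0.133 [-0.0155, 0.013] [220.7826 421.6838]
0.133 [0.0155, -0.013] [322.7824 390.9973]
0.135 [-0.0155, -0.013] [287.4667 445.3167]
0.135 [-0.0155, 0.013] [221.1125 418.0463]
0.135 [0.0155, -0.013] [323.2972 387.3534]
0.137 [-0.0155, -0.013] [287.9301 441.6794]
0.137 [-0.0155, 0.013] [221.4435 414.3949]
0.137 [0.0155, -0.013] [323.8138 383.6958]
board [0, 0.048] [150.5748 409.597 ]
board [0, -0.048] [386.0118 507.1142]
t: 20.6
tcp_pos: [0.5535, -0.2668, 0.3462]
tool_rot: [0.996, 0.089, 0.0, 0.0]
force: [-0.2, -0.5, -0.9]
finger_gap: 0.343
```

```bash
python3 -m jog '[[[0,0,-4,0],[0,0,-5,0],[0,0,-6,0],[0,0,-6,0],[0,0,-6,0],[0,0,-5,0],[0,0,-4,0],[0,0,-1,0]]]' && python3 -m jog '[[[0,0,0,0],[0,0,0,0],[0,0,0,0],[0,0,0,0],[0,0,0,0],[0,0,0,0],[0,0,0,0],[0,0,0,0]]]'
python3 - <<'E'
from h import *
a=snap("scene","s7.png");b=snap("top","t7.png")
r=lambda i,x,y,w,h,s:cv2.resize(i[y:y+h,x:x+w],None,fx=s,fy=s,interpolation=cv2.INTER_CUBIC)
cv2.imwrite("pics/c10.png",np.hstack([r(a,270,195,100,120,5),r(b,220,130,170,200,3)[:600,:300]]))
E
```

```text
t: 21.6
tcp_pos: [0.5534, -0.2668, 0.3086]
tool_rot: [0.996, 0.089, -0.0, -0.0]
force: [0.2, -0.4, 0.6]
finger_gap: 0.342
t: 22.6
tcp_pos: [0.5535, -0.2668, 0.3089]
tool_rot: [0.996, 0.089, 0.0, 0.0]
force: [-0.2, 0.6, 0.1]
finger_gap: 0.345
```

View pics/c10.png

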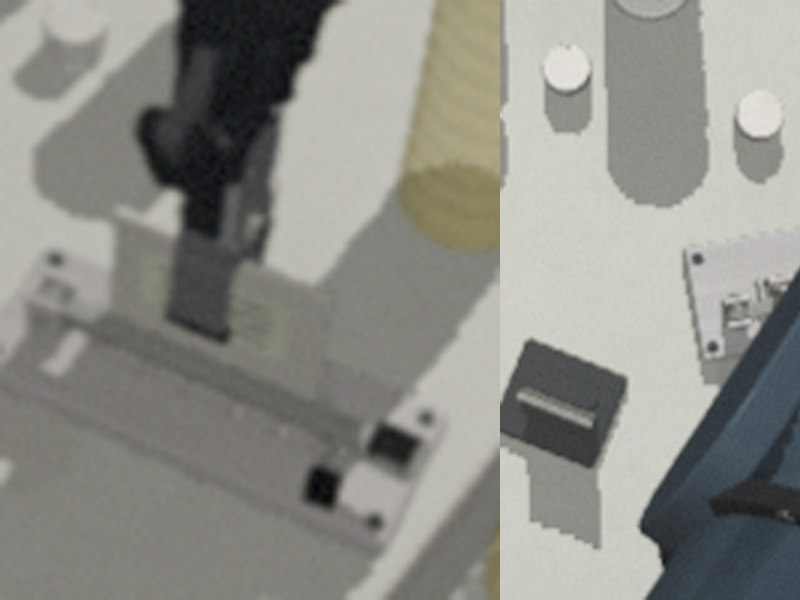

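The front jaw (tip at crop (168,318)–(230,340)) hangs in front of the board, about 33 mm below its top edge. The back jaw passes behind, the keeper is still shut, the board is undisturbed, and the caps, bottle and stand are unmoved. No contact force shows, so I'm handing in.

```bash
python3 -c "
from station import manip
print(manip.sign_off())"
```

```text
the job is handed in; nothing more can be done
None
```

The job is handed in at about 22.7 s of the 64 s allowed. The keeper bar is shut, and the arm is holding the clip wide open over the middle of the board's top edge.

- **Keeper:** I pushed it down with the closed fingers until it hit its stop, with a 20 N final push. In the picture the tab matches angle 0 (row 283.5 seen, 283.2 predicted), and it was still down after the clip was placed. I never saw a clear force peak from the catch, so the snap-in rests on the bar staying down in the pictures, not on force.
- **Clip:** It is gripped at 32 N. The handles measure about 29 mm across, which fits the wide-open stop at 30 mm. By calculation the jaws lap the edge by about 33 mm, and the pivot is about 19 mm above it.
- **Contact:** The force reading is within 1 N, so nothing appears to touch. The back jaw is mostly hidden in the last picture, so its clearance comes from the measured pose.
- **Surroundings:** The stand, both caps and the bottle look unmoved in the last picture. The sample jar was only partly in view there. In one picture my readings of the board's ends differed from prediction by 1 to 2 pixels. The last picture agreed to about 1 pixel.

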